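# Load and lock the bench spin dryer

### The arm

A 6-joint arm with a two-finger parallel gripper is mounted at the origin on a cart in front of the work surface, level with it; the furniture and walls round the work are solid. World frame = base frame: x ahead of the robot, y to its left, z up, the work surface at z = 0. Lengths are in mm, angles in rad, forces in N, time in s.
With the tool pointing down it reaches from about 275 to 825 mm from the base axis. Payload 5.2 kg.
Tool frame: the origin (TCP) lies at the very end of the fingers, on their centre line; the grasp point (between the pads) lies 19 mm behind it; z points along the fingers, y is the direction in which the jaws open and shut (so a half turn about z gives the same grasp; the last joint's range is limited). The gripper opens to 93 mm and grips with 3 to 60 N. Pads are 15 mm wide; open, the fingers measure 128 mm over their backs; the gripper's body (75 mm by 188 mm) begins 65 mm behind the grasp point.
Start: joints at [1.088, 0.259, 1.535, -0, 1.348, -0.203], TCP at [151.868, 528.622, 218.653] pointing down, gripper open.
Joint ranges: [-3.14, 3.14], [-0.91, 2.08], [0.19, 2.58], [-1.22, 4.36], [0.22, 2.71], [-3.12, 3.12]. Speed limits (rad/s): [2.57, 2.57, 3.14, 3.14, 3.14, 3.14].

### API

Orientations are given as [roll, pitch, yaw] about the fixed x, y, z axes, in that order (R = Rz(yaw) Ry(pitch) Rx(roll)).
In Python, from bench import robot gives the robot as it stands. The module is installed in compiled form; this text tells all that it offers. Calls block until the motion is done:
- robot.move_ptp(position, orientation): joint-space move of the TCP to a pose.
- robot.move_linear(position, ori=None, speed=150, f_stop=None): straight line of the TCP; ori=None keeps the orientation; speed is the mean speed in mm/s. With f_stop (N) it stops when the force on the tool has changed by that much, and returns True; else False.
- robot.move_j(angles): joint-space move.
- robot.move_gripper(opening): opening from 0.0 (shut) to 1.0 (fully open); the grip force is fixed at half the most; returns when the fingers have stopped.
- robot.sleep(seconds).
- robot.inverse_kinematics(position, orientation): joint angles nearest the present ones, or None.
- robot.get_image(name): name is "scene" or "side" or "wrist"; returns a dict with "img" (384x512x3 uint8, blue, green, red), "fovy" (degrees; the focal length in pixels is half the picture's height over the tangent of half this angle, whatever the lens; pixels are square), "cx", "cy" (the principal point, pixels), "eye" and "orientation" of the camera in the world. Camera axes: x right, y down, z forward; pixel columns grow to the right and rows downward; lengths in mm; the calibration is good to about 2 mm. A picture is of the moment at which its call begins. There is no depth.
A pose or a line that the arm cannot do raises robot.MotionError and nothing moves.
- robot.hand_in(): hands the job in, once; it reports no verdict.
Readings, each from a call of its own:
- robot.current_t(): time.
- robot.current_qpos(): joint angles.
- robot.current_joint_vel(): joint speeds.
- robot.current_joint_efforts(): joint torques, N m.
- robot.current_tcp_pos(): TCP position.
- robot.current_eef_rot(): TCP orientation.
- robot.current_contact_force(): force on the tool from outside, world axes, zero at the start.
- robot.current_ft_torque(): the same for the moment, N m.
- robot.current_gripper_width(): opening from 0.0 (shut) to 1.0 (fully open).
Only numpy, scipy, OpenCV 4.12 (cv2) and the standard library are available. Lean on these libraries where they do the work, as an engineer would, in place of code of your own. Each camera call takes 0.05 s, during which the arm holds its last target.

### The job

Dry the washed rings: unlock the spin dryer's cover with the key that stands in it, swing the cover right up so that it stays open, and put every ring that lies on the bench into the basket. Then press the loose lid down onto the basket until it is seated level in its catches all round, shut the cover fully and turn the key back to locked, leaving the tweezers and the small jar where they are.

Things in the scene. Friction and masses are not known exactly. Their poses are not given: they have to be found in the camera images.
- dryer: the spin dryer: a low fixed white housing with an open well, 190 mm in x, 240 mm in y; origin at the middle of its underside on the bench; x from its control front to its hinges, y to its left, z up. Walls 10 mm thick, their tops 108 mm above the bench. In the well a flat deck, 64 mm above the bench, surrounds the basket
- basket_rim (a point): centre of the mouth of the round steel basket in the middle of the dryer, in the plane of its rim, 72 mm above the bench; axes as the dryer's. The basket is fixed: 88 mm inside diameter, 96 mm outside, 46 mm deep inside
- catch_px (a point): centre, at rest, of the ball of one of four spring ball catches round the basket rim (at its +x, -x, +y and -y sides): 8 mm balls, 7 mm above the rim, 52.5 mm from its axis, pressed in by springs. The catches' housings stand 55 to 67 mm from the axis and reach 13 mm above the rim
- cover_hinge (a point): middle of the cover's hinge axis (along y), 109 mm above the bench, 92 mm behind (+x of) the basket axis; axes turn with the cover and equal the dryer's when it is shut. The cover is a flat panel with a clear pane: 190 mm from hinge to free front edge, 240 mm wide, 5 mm thick, its underside level with the hinge axis when shut
- cover (a joint): angle of the cover: 0 shut (level), 1.57 upright, 1.70 fully open, leaning back on its stop. It weighs 0.55 kg and the hinge is stiff: it stays by itself where it is left above about 1.1 rad and sinks shut gently by itself from below about 0.8 rad. It can be lifted only when unlocked
- cover_handle (a point): middle of the steel bar handle on top of the cover: round bar 10 mm thick, 80 mm long along y, its centre 32 mm above the cover's top face (146 mm above the bench when shut), 165 mm from the hinge axis and 60 mm to the left (+y) of the cover's middle; axes as cover_hinge
- cover_edge (a point): point in the cover's free front edge (5 mm thick, 190 mm from the hinge), 20 mm to the right of the middle, between handle and key, where the edge is clear to hook or push; axes as cover_hinge
- key (a joint): turn of the key: 0 locked (its cam lies under a strike in the front wall), 1.571 unlocked; it grows clockwise seen from above. It stays where it is left (friction about 0.05 N m). The cam clears the strike above about 1.25, and can be turned back under it only with the cover fully shut
- key_grip (a point): middle of the key's upright flat bow (black, 36 mm long, 9 mm thick, 28 mm tall), on the key's axis, 146 mm above the bench when shut; the bow's top is 12 mm higher, its foot 11 mm above the cover. The key stays in the lock, 150 mm from the hinge axis, 65 mm right of the middle. x runs along the bow (along the dryer's x when locked), z up its axis
- lid_plate (a point): centre of the underside of the loose lid's round plate (100 mm diameter, 4 mm thick); z up. A plug below it (85 mm diameter, its foot tapered to 76, 15 mm deep) enters the basket. Seated, this point is at basket_rim; laid on unpressed, the plate hangs on the balls 6 to 10 mm higher, maybe tilted. About 15 N straight down snaps it in. Starts plug down on the bench
- lid_knob (a point): middle of the lid's round black knob, 24 mm diameter, 24 mm tall, on the lid's axis, 16 mm above lid_plate, 31 mm above the bench at the start; the knob's top is 12 mm above this point. The lid weighs about 0.11 kg
- ring_1_c (a point): cast brass signet ring, 23 mm across the band (25 mm over its flat signet face, which looks to the ring's +x), 9 mm wide, 18 mm bore, 20 g; starts lying flat on the bench; point at the ring's centre, 4.5 mm above what it lies on. May be absent.
- ring_2_c (a point): cast brass signet ring, 23 mm across the band (25 mm over its flat signet face, which looks to the ring's +x), 9 mm wide, 18 mm bore, 20 g; starts lying flat on the bench; point at the ring's centre, 4.5 mm above what it lies on. May be absent.
- ring_3_c (a point): cast brass signet ring, 23 mm across the band (25 mm over its flat signet face, which looks to the ring's +x), 9 mm wide, 18 mm bore, 20 g; starts lying flat on the bench; point at the ring's centre, 4.5 mm above what it lies on. May be absent.
- ring_4_c (a point): cast brass signet ring, 23 mm across the band (25 mm over its flat signet face, which looks to the ring's +x), 9 mm wide, 18 mm bore, 20 g; starts lying flat on the bench; point at the ring's centre, 4.5 mm above what it lies on. May be absent.
- tweezers_1: fine steel tweezers lying on the bench, 142 x 13 x 9 mm, long along their y; origin at the middle of the underside; a bystander
- tray_jar: small round screw-lid jar standing on the bench, 37 mm diameter, 26 mm high, origin under its centre; a bystander

How it is judged (in metres and radians):
On the way, in this order (a step that is already met when the one before it is completed fails the run):
1. the key is turned to unlocked (value of joint key above 1.3 rad), for 0.2 s.
2. the cover stands open (value of joint cover above 1.3 rad), for 0.2 s.
3. every ring is in the basket (z of each of ring_1_c, ring_2_c, ring_3_c, ring_4_c in the frame of basket_rim below -0.008 m and horizontal distance between each of ring_1_c, ring_2_c, ring_3_c, ring_4_c and basket_rim below 0.044 m), for 0.2 s.
4. the lid is seated level on the basket rim (z of lid_plate in the frame of basket_rim below 0.003 m and horizontal distance between lid_plate and basket_rim below 0.006 m and angle between lid_plate's own z axis and vertical below 0.06 rad), for 0.2 s.
5. the cover is shut (value of joint cover below 0.02 rad), for 0.2 s.
6. the key is turned back to locked (value of joint key below 0.2 rad), for 0.2 s.
At the end, for the whole second after the job is handed in: every ring present lies in the basket (centre at least 8 mm below its rim), the lid's plate lies within 3 mm of the rim, centred to 6 mm and level to 0.06 rad, the cover is shut (within 0.02 rad) and the key locked (within 0.2 rad of 0), all at rest and released (all of step 3 and all of step 4 and value of joint cover below 0.02 rad and value of joint key below 0.2 rad and velocity of joint cover below 0.05 rad/s); the robot touches nothing.
It fails at once if a bystander (tweezers or jar) is shoved more than 3 cm (distance of any of tweezers_1, tray_jar from where it was at the start of the episode above 0.03 m).
Of ring_1, ring_2, ring_3, ring_4 only 2 to 4 are there at a start; the rules pass over those that are not, and their reading is None.
At some moment in a run one of ring_1, ring_2, ring_3, ring_4 may be knocked a few centimetres aside while the robot is not near it.
Once in a run the grip may slacken for a moment while it holds something.
It also fails if it takes over 210 s, if anything falls off the work surface, if the arm or the gripper's body presses on something with over 40 N, if the wrist force passes 120 N, or if a joint passes its speed limit or range.

## Working session

There is one attempt and no reset: what is moved stays moved. The work goes in short steps, each a Python script; the robot and the scene stay as the last script left them, time stands still between calls to the robot, and variables do not carry over. Pictures are saved under pics/ and viewed, and the job is handed in when it is done.

```bash
ls; mkdir -p pics; python3 - <<'E'
from bench import robot
import cv2
for n in ["scene","side","wrist"]:
    d=robot.get_image(n); cv2.imwrite(f"pics/{n}0.png",d["img"])
    print(n,d["fovy"],d["cx"],d["cy"],d["eye"],d["orientation"])
print(robot.current_t(),robot.current_tcp_pos(),robot.current_eef_rot(),robot.current_gripper_width())
E
```

```text
pics
scene 48.314506228421926 254.7859168856864 191.23311037262667 [ 137.41854773 -692.15751507  720.68441978] [-2.32501986  0.01490726 -0.62648524]
side 45.50959789661748 253.7090391432658 189.77731515627212 [ 135.66386677 -754.72953886  754.27611733] [-2.33357275  0.01912984 -0.61208288]
wrist 67.97797219248069 254.35262750142638 191.38465992791916 [ 87.40665    546.61833705 384.60046292] [2.89562566e+00 1.08803305e-03 1.29139869e+00]
0.15 [151.67255047 528.24184927 218.0082401 ] [-3.14020490e+00 -2.67470096e-04  2.86183240e+00] 1.0015770314107697
```

View pics/scene0.png

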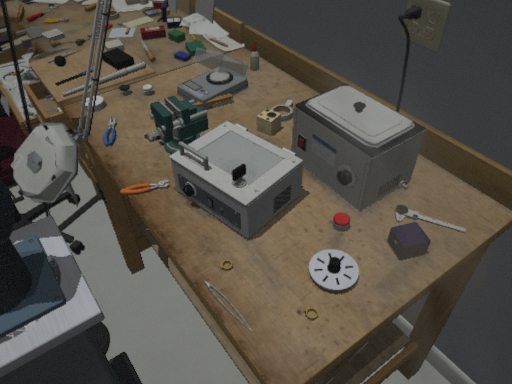

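View pics/side0.png

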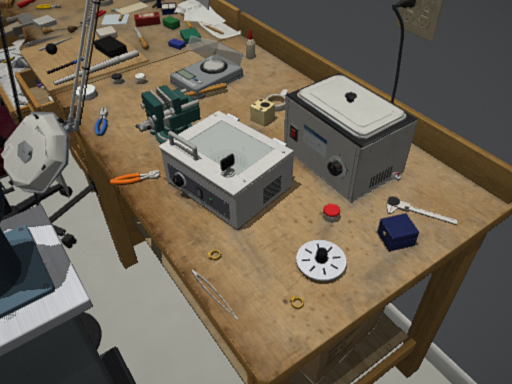

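View pics/wrist0.png

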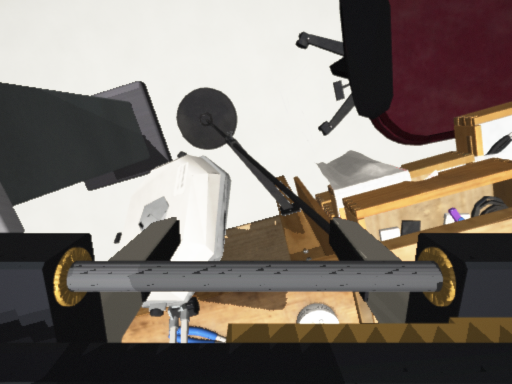

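The scene and side views show the white dryer at about (237,175), the lid at (333,268), the jar at (341,221) and the tweezers at (228,306). Two brass rings lie at (227,265) and (312,313). The wrist camera looks off the bench. Next I'll write helpers and localize these.

```bash
cat > h.py <<'E'
import numpy as np, cv2, json
from scipy.spatial.transform import Rotation as R
from bench import robot
def cam(d):
    f=(d["img"].shape[0]/2)/np.tan(np.radians(d["fovy"])/2)
    return dict(f=f,cx=d["cx"],cy=d["cy"],eye=np.array(d["eye"]),R=R.from_euler('xyz',d["orientation"]).as_matrix())
def ray(c,u,v):
    w=c["R"]@np.array([(u-c["cx"])/c["f"],(v-c["cy"])/c["f"],1.0]); return w/np.linalg.norm(w)
def onz(c,u,v,z):
    w=ray(c,u,v); return c["eye"]+w*(z-c["eye"][2])/w[2]
def tri(obs):
    A=np.zeros((3,3));b=np.zeros(3)
    for c,u,v in obs:
        w=ray(c,u,v);P=np.eye(3)-np.outer(w,w);A+=P;b+=P@c["eye"]
    p=np.linalg.solve(A,b); return p,[np.linalg.norm((np.eye(3)-np.outer(ray(c,u,v),ray(c,u,v)))@(p-c["eye"])) for c,u,v in obs]
def proj(c,p):
    q=c["R"].T@(np.asarray(p,float)-c["eye"]); return np.array([c["cx"]+c["f"]*q[0]/q[2],c["cy"]+c["f"]*q[1]/q[2]])
def shot(n,name=None):
    d=robot.get_image(n)
    if name: cv2.imwrite(f"pics/{name}.png",d["img"])
    return d["img"],cam(d)
E
python3 - <<'E'
from h import *
np.set_printoptions(precision=1,suppress=True)
a,ca=shot("scene");b,cb=shot("side")
for n,u,v,u2,v2,z in [("ringA",227,265,215,254,4.5),("ringB",312,313,297,301,4.5),("lidknobtop",334,262,321,254,43),("jartop",342,218,332,210,26),("tweez",228,306,214,294,5),("keytop",239,168,228,157,158),("h",206,155,193,147,146),("cornerL",174,152,162,144,114),("cornerTop",230,126,217,114,114),("cR",300,160,292,150,114),("cF",240,191,233,182,114)]:
    print(n,onz(ca,u,v,z),onz(cb,u2,v2,z),*tri([(ca,u,v),(cb,u2,v2)]))
for s,i in (("scene",a),("side",b)):
    cv2.imwrite(f"pics/{s}_crop.png",cv2.resize(i[100:340,140:440],None,fx=2.5,fy=2.5,interpolation=cv2.INTER_CUBIC))
print(proj(ca,[0,0,0]),proj(cb,[0,0,0]))
E
```

```text
ringA [ 399.2 -214.3    4.5] [ 399.4 -214.5    4.5] [ 401.2 -210.8   -0.8] [np.float64(0.07130561699790572), np.float64(0.07130561699784263)]
ringB [ 466.4 -402.1    4.5] [ 466.2 -401.1    4.5] [ 459.9 -407.8   18.6] [np.float64(0.03298903457966215), np.float64(0.03298903457979807)]
lidknobtop [ 557.8 -358.9   43. ] [ 554.  -364.1   43. ] [ 576.3 -343.8    9.1] [np.float64(2.3043943717823963), np.float64(2.3043943717822253)]
jartop [ 666.5 -272.8   26. ] [ 663.8 -276.9   26. ] [ 683.9 -258.9    0.8] [np.float64(1.6216787135582735), np.float64(1.6216787135581696)]
tweez [ 347.8 -296.4    5. ] [ 346.8 -296.4    5. ] [ 345.6 -299.8   10.7] [np.float64(0.41652038029486727), np.float64(0.4165203802948154)]
keytop [ 496.6 -126.7  158. ] [ 498.1 -127.2  158. ] [514.3 -99.  130.8] [np.float64(0.35475595633980517), np.float64(0.35475595633978824)]
h [471.8 -35.8 146. ] [463.1 -41.8 146. ] [ 418.3 -140.1  233.6] [np.float64(3.039507338753916), np.float64(3.0395073387538343)]
cornerL [437.1  54.8 114. ] [428.8  47.4 114. ] [382.6 -80.1 219.7] [np.float64(3.204125379046941), np.float64(3.2041253790467903)]
cornerTop [597.8  64.  114. ] [592.6  74.4 114. ] [ 478.9 -131.6  272. ] [np.float64(0.9412474128972468), np.float64(0.9412474128972397)]
cR [ 649.7 -141.6  114. ] [ 652.8 -144.9  114. ] [715.7 -70.7  36. ] [np.float64(0.1039213096844291), np.float64(0.1039213096843833)]
cF [ 484.6 -144.7  114. ] [ 489.5 -155.   114. ] [ 644.8  108.1 -166.5] [np.float64(0.3147704964882619), np.float64(0.3147704964884955)]
[ -0.6 293.1] [-10.5 279.4]
```

View pics/scene_crop.png

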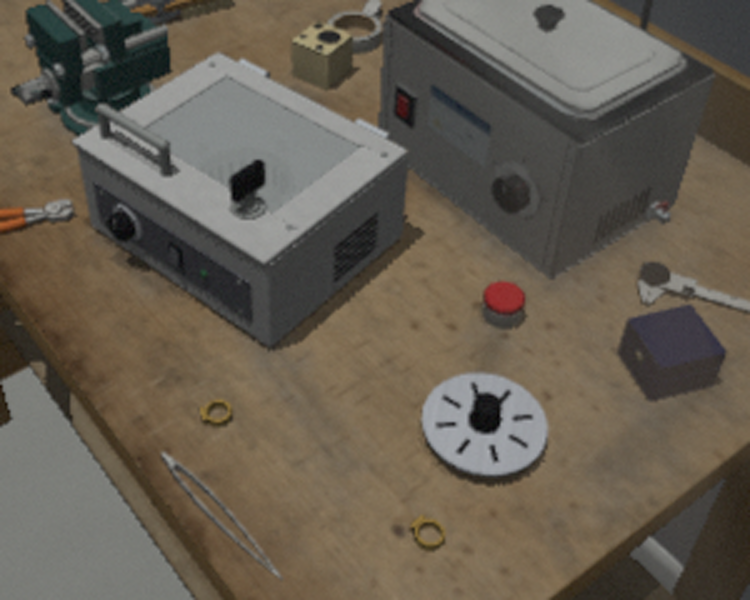

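```bash
python3 - <<'E'
from h import *
np.set_printoptions(precision=1,suppress=True)
a,ca=shot("scene");b,cb=shot("side");w,cw=shot("wrist")
print("tcp px",proj(ca,robot.current_tcp_pos()),proj(ca,[0,0,300]))
p=np.array(robot.current_tcp_pos());T=R.from_euler('xyz',robot.current_eef_rot()).as_matrix()
print("cam in tool",T.T@(cw["eye"]-p),"\n",T.T@cw["R"], cw["f"])
C=[(78,145),(268,265),(408,155),(215,58)]
for u,v in C: print(onz(ca,140+u/2.5,100+v/2.5,114))
for u in [(45,160),(95,150)]: print(onz(ca,*u,0))
for pos in ([450,-150,350],[450,-150,450],[420,-250,350],[560,-250,350]):
  for yaw in (0,1.57,3.14,-1.57):
    q=robot.inverse_kinematics(pos,[np.pi,0,yaw]); print(pos,yaw,q)
E
```

```text
tcp px [-21.8  68.4] [-85.2 180.2]
cam in tool [  66.9   -0.3 -166.6] 
 [[ 0.  -1.  -0.2]
 [ 1.   0.   0. ]
 [-0.  -0.2  1. ]] 284.76977073493947
[421.5  39.  114. ]
[ 471.3 -189.5  114. ]
[ 650.8 -151.3  114. ]
[596.6  80.3 114. ]
[197.5 374.4   0. ]
[322.3 335.2   0. ]
[450, -150, 350] 0 [-0.6  0.1  1.5 -0.   1.6  1. ]
[450, -150, 350] 1.57 [-0.6  0.1  1.5  0.   1.6 -0.6]
[450, -150, 350] 3.14 [-0.6  0.1  1.5  0.   1.6 -2.1]
[450, -150, 350] -1.57 [-0.6  0.1  1.5 -0.   1.6  2.6]
[450, -150, 450] 0 [-0.6  0.1  1.2 -0.   1.9  1. ]
[450, -150, 450] 1.57 [-0.6  0.1  1.2  0.   1.9 -0.6]
[450, -150, 450] 3.14 [-0.6  0.1  1.2  0.   1.9 -2.1]
[450, -150, 450] -1.57 [-0.6  0.1  1.2 -0.   1.9  2.6]
[420, -250, 350] 0 [-0.8  0.1  1.4 -0.   1.6  0.8]
[420, -250, 350] 1.57 [-0.8  0.1  1.4  0.   1.6 -0.8]
[420, -250, 350] 3.14 [-0.8  0.1  1.4  0.   1.6 -2.3]
[420, -250, 350] -1.57 [-0.8  0.1  1.4 -0.   1.6  2.4]
[560, -250, 350] 0 [-0.6  0.3  1.1 -0.   1.7  1. ]
[560, -250, 350] 1.57 [-0.6  0.3  1.1  0.   1.7 -0.6]
[560, -250, 350] 3.14 [-0.6  0.3  1.1  0.   1.7 -2.2]
[560, -250, 350] -1.57 [-0.6  0.3  1.1 -0.   1.7  2.5]
```

View pics/side_crop.png

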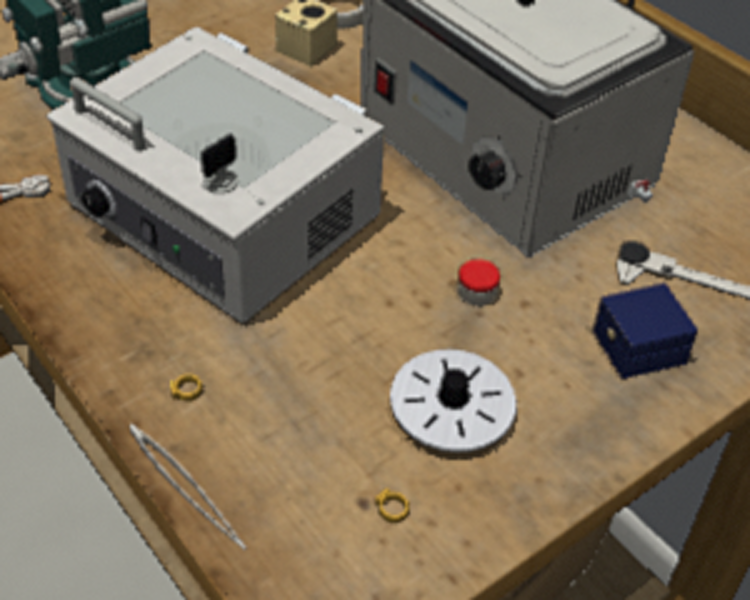

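```bash
python3 - <<'E'
from h import *
np.set_printoptions(precision=1,suppress=True)
a,ca=shot("scene");w,cw=shot("wrist")
print(tri([(ca,50,165),(cw,185,225)]),tri([(ca,58,205),(cw,185,290)]))
for z in (100,300,500,700): print(z,onz(ca,50,165,z),onz(cw,185,225,z))
E
```

```text
(array([208.3, 397.9, -36. ]), [np.float64(3.1836012678609955), np.float64(3.1836012678609595)]) (array([251.4, 332.6, -76.5]), [np.float64(83.83297728481918), np.float64(83.83297728481908)])
100 [193.  200.8 100. ] [171.5 446.  100. ]
300 [175.1 -87.  300. ] [112.6 516.7 300. ]
500 [ 157.2 -374.7  500. ] [ 53.7 587.4 500. ]
700 [ 139.3 -662.4  700. ] [ -5.2 658.  700. ]
```

```bash
python3 - <<'E'
from h import *
np.set_printoptions(precision=1,suppress=True)
t=robot.current_t()
robot.move_ptp([400,-80,330],[np.pi,0,0.2]); shot("wrist","w1")
print(robot.current_t()-t); t=robot.current_t()
robot.move_ptp([400,-280,280],[np.pi,0,0]); shot("wrist","w2")
print(robot.current_t()-t,robot.current_t(), robot.current_contact_force())
E
```

```text
2.425
0.8833000000000002 3.8083 [0.4 0.2 1. ]
```

View pics/w1.png

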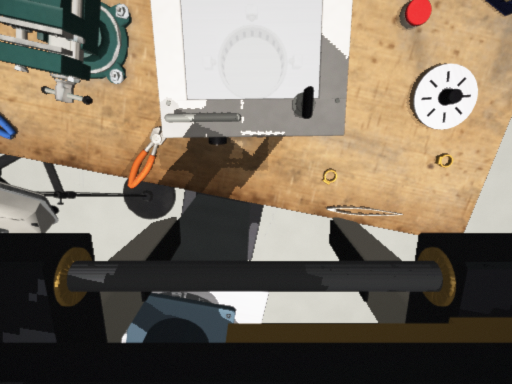

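View pics/w2.png

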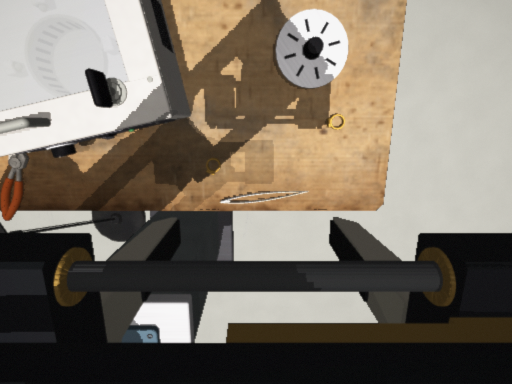

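w1 shows the key bow at (308,102), the handle bar at (203,118), and rings at (330,176) and (444,160). The lid knob is at (452,97), the jar at (418,11) and the tweezers at (365,212). w2 shows the same two rings, at (337,121) and in shadow at (212,166). I'll take one more survey further back to see the cover's corners and check for hidden rings.

```bash
python3 - <<'E'
from h import *
import pickle
np.set_printoptions(precision=1,suppress=True)
robot.move_ptp([500,-90,420],[np.pi,0,0.2]); i3,c3=shot("wrist","w3")
robot.move_ptp([560,-250,330],[np.pi,0,0.2]); i4,c4=shot("wrist","w4")
pickle.dump((i3,c3,i4,c4),open("v34.pkl","wb"))
print(robot.current_t())
for nm,i in (("scene",shot("scene")[0]),("w3",i3),("w4",i4)):
    h=cv2.cvtColor(i,cv2.COLOR_BGR2HSV)
    m=cv2.inRange(h,(20,120,70),(35,255,255))
    n,l,s,c=cv2.connectedComponentsWithStats(m)
    print(nm,[(c[k].round(1),s[k,4],s[k,2:4]) for k in range(1,n) if 8<s[k,4]<400])
E
```

```text
5.7083
scene [(array([51.5, 20.1]), np.int32(62), array([15,  5], dtype=int32)), (array([226. , 264.3]), np.int32(59), array([13, 10], dtype=int32)), (array([311. , 312.5]), np.int32(77), array([13, 14], dtype=int32))]
w3 [(array([394.7, 199.2]), np.int32(47), array([12, 11], dtype=int32)), (array([301.5, 212.4]), np.int32(56), array([11, 12], dtype=int32))]
w4 [(array([322. , 227.8]), np.int32(37), array([11, 11], dtype=int32)), (array([217.5, 242.3]), np.int32(51), array([13, 14], dtype=int32)), (array([ 55.8, 285.8]), np.int32(40), array([ 5, 11], dtype=int32))]
```

View pics/w3.png

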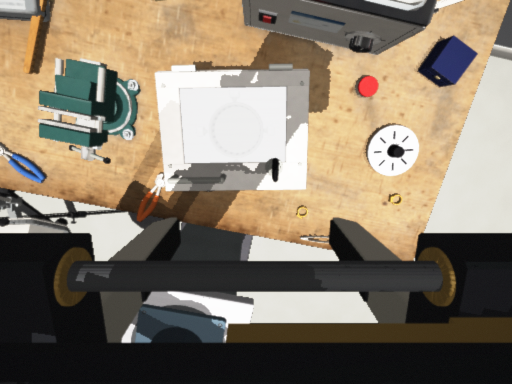

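View pics/w4.png

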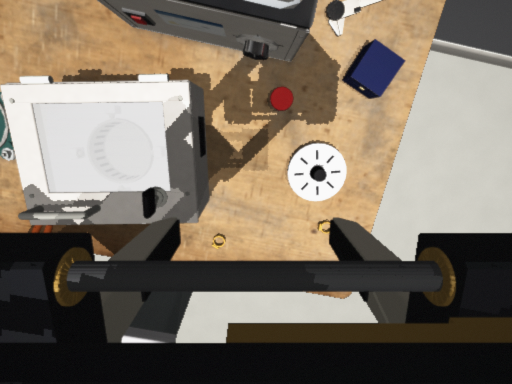

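Only two rings are present: w3 shows them at (301,212) and (395,199), with nothing hidden around the dryer. The cover's corners in w3 are roughly at (164,191), (306,190), (308,69) and (157,72). I'll refine these from an enlarged crop.

```bash
python3 - <<'E'
import cv2
i=cv2.imread("pics/w3.png"); cv2.imwrite("pics/w3c.png",cv2.resize(i[55:205,145:325],None,fx=4,fy=4,interpolation=cv2.INTER_CUBIC))
i=cv2.imread("pics/w4.png"); cv2.imwrite("pics/w4c.png",cv2.resize(i[70:230,0:240],None,fx=3.3,fy=3.3,interpolation=cv2.INTER_CUBIC))
E
```

```text
(no output)
```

View pics/w3c.png

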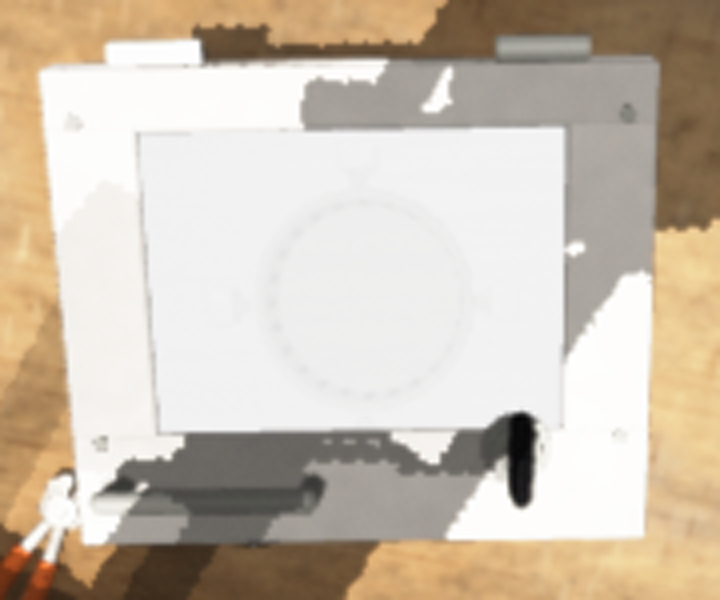

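View pics/w4c.png

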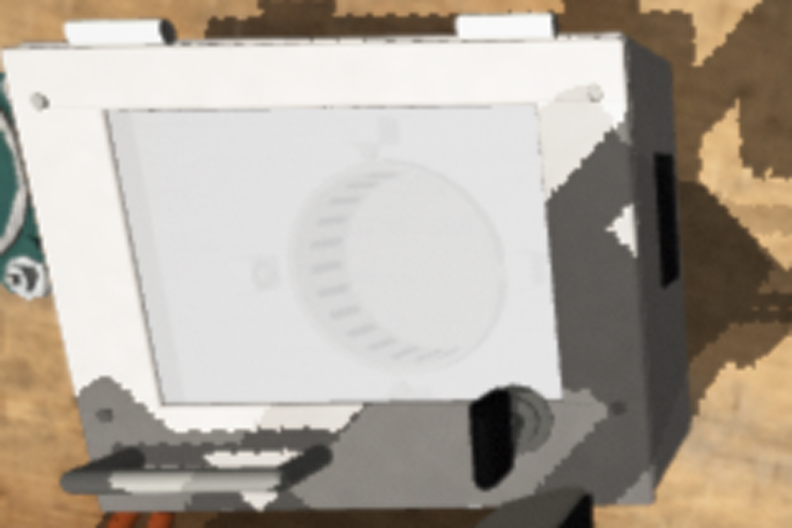

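```bash
python3 - <<'E'
from h import *
import pickle
np.set_printoptions(precision=1,suppress=True)
i3,c3,i4,c4=pickle.load(open("v34.pkl","rb"))
f3=lambda u,v:(c3,145+u/4,55+v/4); f4=lambda u,v:(c4,u/3.3,70+v/3.3)
P={}
for n,a,b,z in [("FL",(83,543),(102,510),114),("FR",(643,538),(653,500),114),("BR",(657,60),(622,38),114),("BL",(43,72),(5,48),114),
  ("paneFL",(160,432),(163,403),114),("paneFR",(562,430),(560,402),114),("paneBR",(565,127),(537,104),114),("paneBL",(138,133),(107,109),114),
  ("keytop",(521,458),(488,440),158),("hL",(98,500),(72,481),146),("hR",(312,494),(318,462),146)]:
    p,e=tri([f3(*a),f4(*b)]); q=onz(*f3(*a),z);r=onz(*f4(*b),z)
    print(n,p,np.round(e[0],1),q[:2],r[:2]); P[n]=(q+r)/2
c=sum(P[k] for k in("FL","FR","BR","BL"))/4
for a,b in (("FR","FL"),("BR","BL"),("paneFR","paneFL"),("paneBR","paneBL"),("hR","hL")):
    d=P[b]-P[a]; print(a,b,np.linalg.norm(d),np.arctan2(-d[0],d[1]))
for a,b in (("FR","BR"),("FL","BL"),("paneFR","paneBR"),("paneFL","paneBL")):
    d=P[b]-P[a]; print(a,b,np.linalg.norm(d),np.arctan2(d[1],d[0]))
print(c)
E
```

```text
FL [420.1  48.1 113.8] 0.1 [420.1  48. ] [420.3  47.9]
FR [ 470.5 -185.7  112.1] 1.1 [ 469.8 -185.8] [ 472.3 -185.5]
BR [ 655.6 -145.2  112.9] 0.1 [ 655.3 -145.1] [ 655.6 -145.4]
BL [604.4  86.9 113.6] 0.6 [603.8  86.5] [605.   86.8]
paneFL [474.4  22.3 115.4] 0.3 [473.9  22.5] [474.1  23.3]
paneFR [ 508.5 -141.1  116.5] 0.1 [ 508.1 -141.5] [ 507.7 -140.5]
paneBR [ 624.9 -115.9  112.2] 0.2 [ 624.4 -115.8] [ 625.1 -116.4]
paneBL [589.5  47.6 114.3] 0.5 [589.   47.5] [589.9  48. ]
keytop [ 498.2 -123.8  148.9] 0.4 [ 499.9 -122.7] [ 501.2 -126.9]
hL [448.2  35.5 146.7] 0.5 [448.5  35.9] [447.4  35.9]
hR [461.7 -44.2 117.2] 0.5 [467.7 -46.4] [474.6 -58.6]
FR FL 239.07566579989765 0.2145261913274518
BR BL 237.45316405413175 0.2167681755530057
paneFR paneFL 167.3730981691003 0.20406584329556451
paneBR paneBL 167.61008028430143 0.21226577007178737
hR hL 91.40042912159535 0.256437402922446
FR BR 188.7590675250574 0.21559615942748156
FL BL 188.23195845408065 0.20697622003361446
paneFR paneBR 119.4701394697766 0.2099109049864695
paneFL paneBL 118.09738279630682 0.2119378480366261
[537.8 -49.1 114. ]
```

```bash
cat >> h.py <<'E'
C=np.array([537.8,-49.1]); YAW=0.212
xd=np.array([np.cos(YAW),np.sin(YAW)]); yd=np.array([-np.sin(YAW),np.cos(YAW)])
HINGE=C+95*xd; BASKET=C+3*xd; KEY=C-55*xd-65*yd
def bar(th): # handle bar centre (world) at cover angle th
    return np.r_[HINGE+(-165*np.cos(th)+37*np.sin(th))*xd+60*yd, 109+165*np.sin(th)+37*np.cos(th)]
def down(y): return [np.pi,0,(y+np.pi)%(2*np.pi)-np.pi]
E
python3 - <<'E'
from h import *
np.set_printoptions(precision=1,suppress=True)
a,ca=shot("scene","s2")
b0=onz(ca,361.2,208.8,0); print("bath near bottom corner",b0)
for z in (120,140,160,180,200): print(z,proj(ca,[b0[0],b0[1],z]))
print("bath left bottom?",onz(ca,294,146,0), KEY,BASKET,HINGE,bar(0),bar(1.4),bar(1.7))
print([robot.inverse_kinematics([*KEY,127],down(YAW+np.pi)),robot.inverse_kinematics([*KEY,127],down(YAW+np.pi/2))])
for th in np.arange(0,1.71,.17):
    p=bar(th); q=robot.inverse_kinematics(p-[0,0,19],down(YAW+np.pi/2)); print(round(th,2),q)
h=json.dumps
E
```

```text
bath near bottom corner [ 743.  -262.6    0. ]
120 [369.9 169.7]
140 [371.5 162.5]
160 [373.1 155.1]
180 [374.8 147.5]
200 [376.5 139.6]
bath left bottom? [772.4  18.6   0. ] [ 497.7 -124.2] [540.7 -48.5] [630.7 -29.1] [456.7  -5.2 146. ] [626.3  31.3 277.9] [674.7  41.7 267.9]
[array([-0.5,  0.3,  1.8,  0. ,  1.1, -2.2]), array([-0.5,  0.3,  1.8,  0. ,  1.1, -0.7])]
0.0 [-0.3  0.2  1.9  0.   1.1 -0.5]
0.17 [-0.2  0.2  1.8  0.   1.2 -0.5]
0.34 [-0.2  0.2  1.8  0.   1.2 -0.4]
0.51 [-0.2  0.2  1.7  0.   1.3 -0.4]
0.68 [-0.2  0.2  1.6  0.   1.3 -0.4]
0.85 [-0.2  0.2  1.5  0.   1.4 -0.4]
1.02 [-0.2  0.3  1.4  0.   1.4 -0.4]
1.19 [-0.1  0.3  1.4  0.   1.5 -0.4]
1.36 [-0.1  0.4  1.3  0.   1.5 -0.3]
1.53 [-0.1  0.4  1.2  0.   1.5 -0.3]
1.7 [-0.1  0.5  1.1  0.   1.5 -0.3]
```

```bash
python3 - <<'E'
from h import *
import pickle
np.set_printoptions(precision=1,suppress=True)
i3,c3,i4,c4=pickle.load(open("v34.pkl","rb"))
ia,ca=shot("scene");ib,cb=shot("side")
def rings(i):
    h=cv2.cvtColor(i,cv2.COLOR_BGR2HSV); m=cv2.inRange(h,(20,120,70),(35,255,255)); m=cv2.morphologyEx(m,cv2.MORPH_CLOSE,np.ones((9,9)))
    n,l,s,c=cv2.connectedComponentsWithStats(m)
    out=[]
    for k in range(1,n):
        if s[k,4]>40 and 9<=s[k,2]<18 and 8<s[k,3]<18:
            ys,xs=np.where(l==k); (x,y),r=cv2.minEnclosingCircle(np.c_[xs,ys].astype(np.float32)); out.append((x,y,r))
    return out
for n,i,c in (("scene",ia,ca),("side",ib,cb),("w3",i3,c3),("w4",i4,c4)):
    print(n,[(np.round(r,1),onz(c,r[0],r[1],6)[:2]) for r in rings(i)])
E
```

```text
scene [(array([226. , 264.5,   6.2]), array([ 397.6, -213. ])), (array([310.7, 312.7,   7.2]), array([ 464.1, -400.7]))]
side [(array([43. ,  4. ,  8.1]), array([ 508.4, 1343.8])), (array([259.8,  37.6,   8.5]), array([1050.5,  534.7])), (array([214. , 254.1,   6.3]), array([ 397. , -214.5])), (array([296.6, 301.6,   7. ]), array([ 464.1, -402.3]))]
w3 [(array([395.5, 199. ,   6.3]), array([ 465.6, -401.6])), (array([302. , 212.5,   6.1]), array([ 397.1, -215.1]))]
w4 [(array([324.4, 227. ,   6.2]), array([ 464.6, -400.3])), (array([217.6, 241.6,   6.6]), array([ 397.2, -212.9]))]
```

Measurements agree. Two views put the cover top at z≈112–116 against 114 expected, with the cover 239×188.5 mm and yaw 0.212. The key from the cover model (497.7,-124.2) matches its triangulated position (498.2,-123.8). The ring positions agree to 2 mm across four views. Next I'll turn the key.

```bash
python3 - <<'E'
from h import *
np.set_printoptions(precision=2,suppress=True)
def st(s): print(s,round(robot.current_t(),2),np.array(robot.current_tcp_pos()),np.array(robot.current_contact_force()),round(robot.current_gripper_width(),3))
robot.move_ptp([*KEY,215],down(YAW+np.pi)); robot.move_gripper(0.4)
st("above"); shot("wrist","k0")
r=robot.move_linear([*KEY,129],speed=80,f_stop=8); st(f"down {r}")
robot.move_gripper(0.0); st("gripped")
q=np.array(robot.current_qpos())
for d in (0.5,1.0,1.57):
    qq=q.copy(); qq[5]+=d; robot.move_j(qq); st(d)
print(robot.current_eef_rot(), robot.current_ft_torque())
shot("scene","k1"); shot("wrist","k1w")
E
```

```text
above 9.47 [ 497.72 -124.21  215.02] [-0.15 -0.49 -0.63] 0.4
down False 10.75 [ 498.1  -124.39  129.52] [-0.26 -0.19  0.02] 0.397
gripped 11.32 [ 497.49 -123.33  129.14] [-1.19  5.65  3.83] 0.093
0.5 11.87 [ 497.49 -123.18  129.16] [0.17 2.57 2.18] 0.095
1.0 12.42 [ 497.6  -123.08  129.13] [1.07 4.34 1.62] 0.094
1.57 13.02 [ 497.69 -123.06  129.15] [0.04 5.28 1.56] 0.095
[ 3.14 -0.    1.79] [ 0.84 -0.15 -0.03]
```

```bash
python3 - <<'E'
from h import *
robot.move_gripper(0.4); robot.move_linear([*KEY,215],speed=150)
robot.move_ptp([430,-60,260],down(YAW)); 
i,c=shot("wrist","k2w"); print(robot.current_t(),proj(c,[*KEY,158]),proj(c,bar(0)))
cv2.imwrite("pics/k2s.png",cv2.resize(shot("scene")[0][110:230,160:320],None,fx=4,fy=4))
E
```

```text
16.0167 [337.40066945 136.07357831] [205.18110386 150.80859825]
```

View pics/k2w.png

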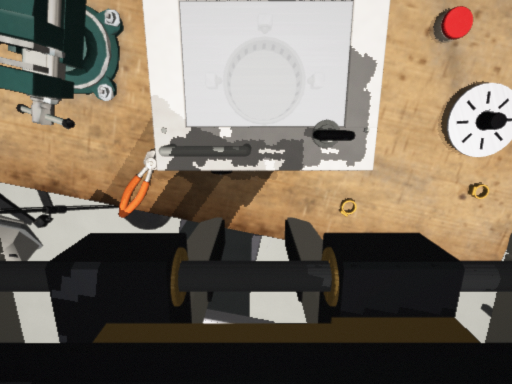

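View pics/k2s.png

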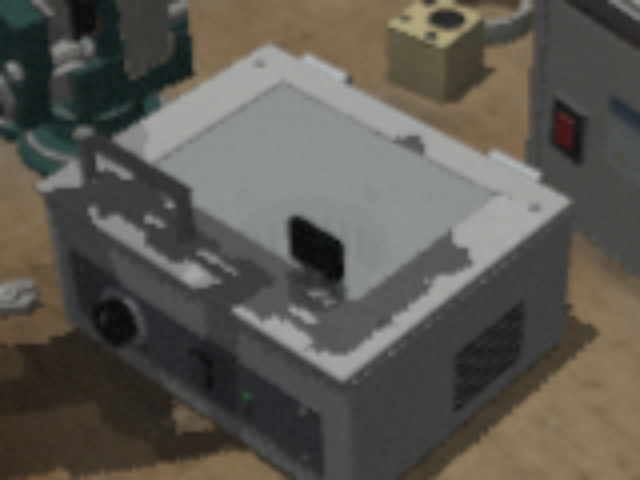

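The wrist view now shows the bow at (335,135) lying along the dryer's y, so it is unlocked. The handle is at (205,150), exactly where predicted. Next I'll lift the cover by the handle.

```bash
python3 - <<'E'
from h import *
np.set_printoptions(precision=1,suppress=True)
def st(s): print(s,round(robot.current_t(),2),np.array(robot.current_tcp_pos()),np.array(robot.current_contact_force()),round(robot.current_gripper_width(),3))
Y=down(YAW+np.pi/2); off=np.array([0,0,17])
p=bar(0)-off
robot.move_ptp([p[0],p[1],230],Y); robot.move_gripper(0.35)
r=robot.move_linear(p,speed=80,f_stop=8); st(f"down {r}")
robot.move_gripper(0.0); st("grip")
for th in np.arange(0.12,1.63,.125):
    robot.move_linear(bar(th)-off,speed=110)
    st(round(th,2))
    if robot.current_gripper_width()<0.08: break
shot("scene","c1"); shot("wrist","c1w")
E
```

```text
down False 19.12 [457.1  -5.3 129.5] [ 0.7 -0.3 -0.3] 0.352
grip 19.63 [456.8  -5.2 129.1] [-0.4 -1.1  1.2] 0.097
0.12 19.97 [462.   -4.1 148.4] [ 0.2 -1.2 -1.9] 0.09
0.24 20.31 [469.7  -2.4 167.6] [-3.  -3.5 -0.7] 0.094
0.37 20.65 [479.6  -0.2 185.9] [-5.8 -3.3  0.6] 0.095
0.5 20.99 [491.5   2.3 202.9] [-8.5 -2.2  4.6] 0.095
0.62 21.33 [505.6   5.4 218.6] [-10.9  -3.4  10.5] 0.094
0.74 21.68 [521.9   8.9 232.7] [-12.5  -2.9  16.1] 0.099
0.87 22.02 [540.8  12.8 244.7] [-10.8  -1.3  16.9] 0.097
1.0 22.36 [561.1  17.2 253.3] [-5.7  0.2 13.6] 0.094
1.12 22.7 [581.6  21.7 258.9] [-3.4 -0.5 10.4] 0.094
1.25 23.04 [602.2  26.2 261.8] [-1.1 -0.3  6.8] 0.094
1.37 23.38 [623.1  30.6 262.3] [ 0.5 -1.1  5.4] 0.098
1.5 23.73 [643.6  35.  260. ] [ 1.7 -0.1  5.3] 0.097
1.62 24.07 [663.4  39.2 255.2] [ 2.6 -0.   3.4] 0.097
```

View pics/c1.png

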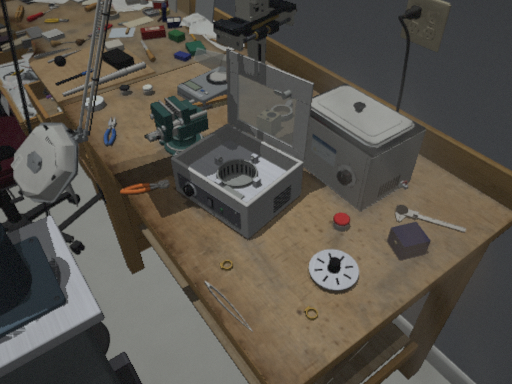

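The cover stands open at about 1.6 rad, the basket mouth is clear at (238,173), and the gripper is still at the handle. I'll push it a bit further, release and look at the basket.

```bash
python3 - <<'E'
from h import *
np.set_printoptions(precision=1,suppress=True)
def st(s): print(s,round(robot.current_t(),2),np.array(robot.current_tcp_pos()),np.array(robot.current_contact_force()),round(robot.current_gripper_width(),3))
off=np.array([0,0,17])
robot.move_linear(bar(1.69)-off,speed=60,f_stop=15); st("1.69")
robot.move_gripper(0.2); st("open")
p=np.array(robot.current_tcp_pos()); robot.move_linear([p[0],p[1],345],speed=150); st("up")
robot.move_ptp([480,-60,345],down(YAW)); 
i,c=shot("wrist","b1")
print(proj(c,[*BASKET,72]))
robot.move_ptp([430,-240,280],down(YAW)); i,c=shot("wrist","b2"); shot("scene","b2s"); st("")
print(proj(c,[*BASKET,72]),proj(c,[397,-214,5]),proj(c,[464.5,-401,5]))
import pickle; pickle.dump((i,c),open("b2.pkl","wb"))
E
```

```text
1.69 24.52 [673.8  41.5 251.5] [ 3.3 -0.4  3.3] 0.1
open 24.95 [672.7  41.5 251. ] [-0.4 -0.5  0. ] 0.2
up 25.73 [672.4  41.5 344. ] [0.1 0.3 0.4] 0.2
[255.4 123.8]
 27.88 [ 431.  -238.9  280.8] [-0.9  0.2 -0.9] 0.203
[119.   51.3] [234.1 181.6] [359.8 165. ]
```

View pics/b1.png

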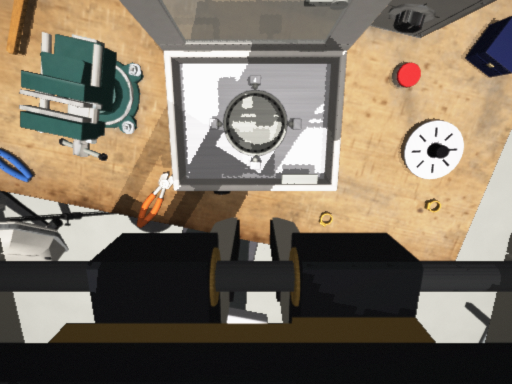

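View pics/b2.png

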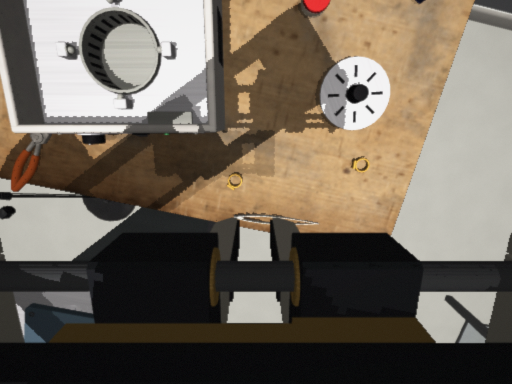

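Basket rim in b1 is at (255,122) against (255,124) predicted. In b2 the rings sit at (235,181) and (361,165), exactly as predicted. The tweezers' tip at (232,215) lies close to ring A, so I'll check clearances and then look close up.

```bash
python3 - <<'E'
from h import *
import pickle
np.set_printoptions(precision=1,suppress=True)
i,c=pickle.load(open("b2.pkl","rb"))
for u,v in ((231,216),(320,223),(275,219)): print(onz(c,u,v,4))
print("lid knob/plate",onz(c,357,93,43),onz(c,356,93,19))
cv2.imwrite("pics/b2c.png",cv2.resize(i[130:235,200:400],None,fx=4,fy=4))
E
```

```text
[ 339.2 -220.2    4. ]
[ 358.3 -366.     4. ]
[ 349.4 -291.9    4. ]
lid knob/plate [ 560.1 -353.1   43. ] [ 563.6 -359.2   19. ]
```

View pics/b2c.png

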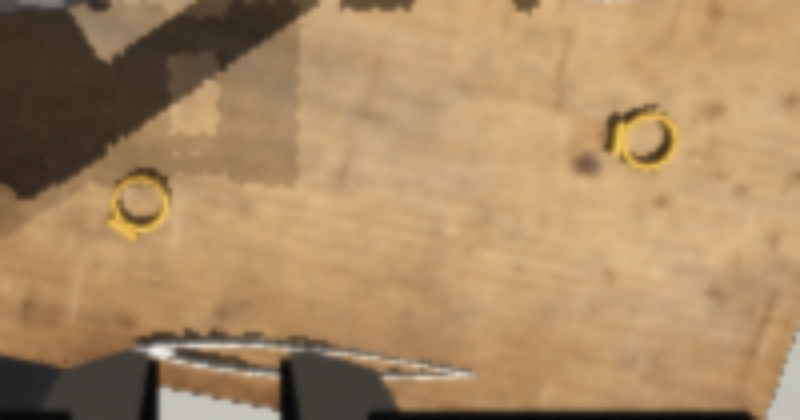

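```bash
cat >> h.py <<'E'
def st(s): print(s,round(robot.current_t(),2),np.array(robot.current_tcp_pos()).round(1),np.array(robot.current_contact_force()).round(1),round(robot.current_gripper_width(),3))
def pick_ring(p,psi):
    robot.move_gripper(0.45)
    robot.move_ptp([p[0],p[1],90],down(psi))
    r=robot.move_linear([p[0],p[1],2.0],speed=80,f_stop=6); st(f"down {r}")
    robot.move_gripper(0.0); st("grip")
    robot.move_linear([p[0],p[1],200],speed=150); st("lift")
E
python3 - <<'E'
from h import *
import pickle
i,c=pickle.load(open("b2.pkl","rb"))
A=onz(c,235.25,180.3,6);B=onz(c,362.5,164.5,6);print(A,B)
pick_ring(A,2.79); shot("scene","r1s"); shot("side","r1d"); shot("wrist","r1w")
E
python3 -c "
import cv2
i=cv2.imread('pics/r1s.png');j=cv2.imread('pics/r1d.png')
cv2.imwrite('pics/r1c.png',cv2.resize(cv2.hconcat([i[60:330,130:380],j[60:330,120:370]]),None,fx=1.6,fy=1.6))"
```

```text
[ 399.74040834 -215.40309239    6.        ] [ 466.27036167 -404.43519406    6.        ]
down False 31.95 [ 400.1 -215.7    2.4] [ 0.5  0.5 -0.3] 0.45
grip 32.43 [ 399.9 -215.5    2.3] [0.4 0.3 3.2] 0.233
lift 33.9 [ 399.3 -215.   199.2] [ 0.3 -0.   0.4] 0.231
```

View pics/r1c.png

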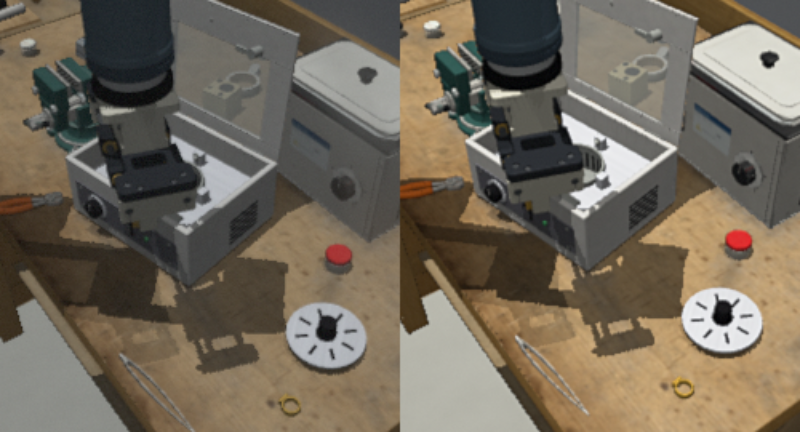

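Ring A is gone from the bench and held (width 21.5 mm). Ring B still lies where it was. I'll place ring A in the basket.

```bash
cat >> h.py <<'E'
def drop_ring():
    robot.move_ptp([*BASKET,200],down(YAW+np.pi)); st("above basket")
    r=robot.move_linear([*BASKET,50],speed=120,f_stop=8); st(f"in {r}")
    robot.move_gripper(0.36); robot.sleep(0.2)
    robot.move_linear([*BASKET,200],speed=200); st("out")
E
python3 - <<'E'
from h import *
drop_ring()
robot.move_ptp([440,-150,330],down(YAW)); i,c=shot("wrist","r2w")
cv2.imwrite("pics/r2c.png",cv2.resize(i[0:200,130:430],None,fx=2.5,fy=2.5)); st("")
print(proj(c,[*BASKET,72]),proj(c,[466,-403,5])-[130,0])
import pickle; pickle.dump((i,c),open("r2.pkl","wb"))
E
```

```text
above basket 34.92 [540.2 -49.1 199.7] [-0.   0.4 -0.1] 0.236
in False 36.33 [541.3 -48.7  50.7] [-0.1  0.4  0.6] 0.232
out 37.88 [540.  -48.2 198.9] [-0.1 -0.1  0.7] 0.359
 40.37 [ 440.  -149.9  329.8] [-1.2 -0.3 -0.6] 0.359
[198.65962622  81.12753191] [268.43270661 175.90497395]
```

View pics/r2c.png

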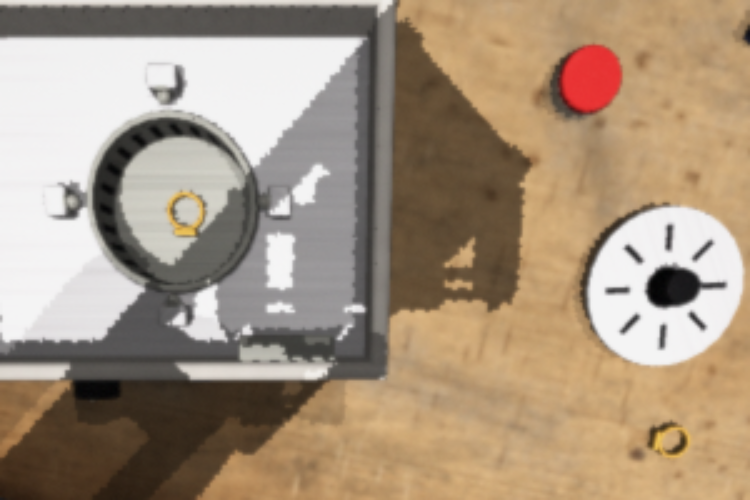

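Ring A lies on the basket floor at crop (186,212). The rim centre is at (199,81) against (198.7,81.1) predicted. Next, ring B.

```bash
python3 - <<'E'
from h import *
import pickle
i,c=pickle.load(open("r2.pkl","rb"))
B=onz(c,130+674/2.5,440/2.5,6);print(B)
B2=np.array([466.0,-403.2]) ; B=(B[:2]+B2)/2; print(B)
pick_ring(B,YAW+np.pi/2); shot("scene","r3s"); shot("side","r3d")
i=cv2.imread('pics/r3s.png');j=cv2.imread('pics/r3d.png')
cv2.imwrite('pics/r3c.png',cv2.resize(cv2.hconcat([i[60:330,180:430],j[60:330,170:420]]),None,fx=1.6,fy=1.6))
E
```

```text
[ 466.35223419 -404.50997035    6.        ]
[ 466.17611709 -403.85498517]
down False 43.68 [ 466.5 -404.3    2.6] [-1.1  0.4  0.3] 0.447
grip 44.17 [ 466.3 -404.     2.3] [-0.4  0.6  2.2] 0.233
lift 45.63 [ 465.8 -403.4  198.9] [0.5 0.2 0.2] 0.233
```

View pics/r3c.png

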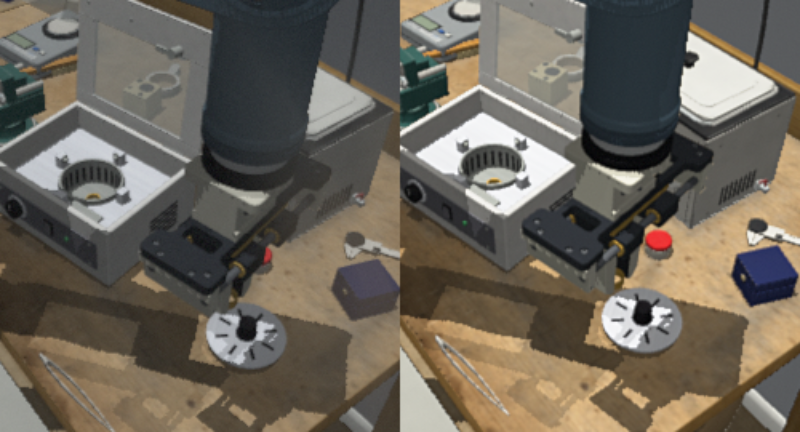

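Ring B is held between the fingers, at crop (617,278), and ring A shows in the basket. I'll drop ring B, then look from two wrist positions to measure the lid.

```bash
python3 - <<'E'
from h import *
import pickle
drop_ring()
robot.move_ptp([440,-190,300],down(YAW)); i,c=shot("wrist","l1"); 
robot.move_ptp([470,-400,240],down(0)); j,d=shot("wrist","l2"); st("")
pickle.dump((i,c,j,d),open("lid.pkl","wb"))
cv2.imwrite("pics/l1c.png",cv2.resize(i[0:200,90:440],None,fx=2.2,fy=2.2))
cv2.imwrite("pics/l2c.png",cv2.resize(j[0:230,100:400],None,fx=2.5,fy=2.5))
E
```

```text
above basket 47.09 [540.9 -49.3 200. ] [ 0.3 -0.6 -0.9] 0.235
in False 48.49 [541.3 -48.7  50.7] [-0.8  0.5  1. ] 0.23
out 50.05 [540.  -48.3 198.9] [ 0.1  0.2 -0.5] 0.36
 53.41 [ 470.5 -398.6  241. ] [-0.4 -0.5  0.1] 0.358
```

View pics/l1c.png

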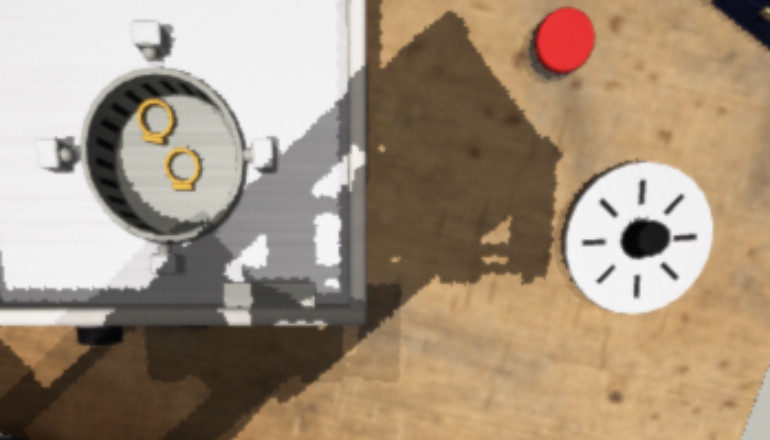

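View pics/l2c.png

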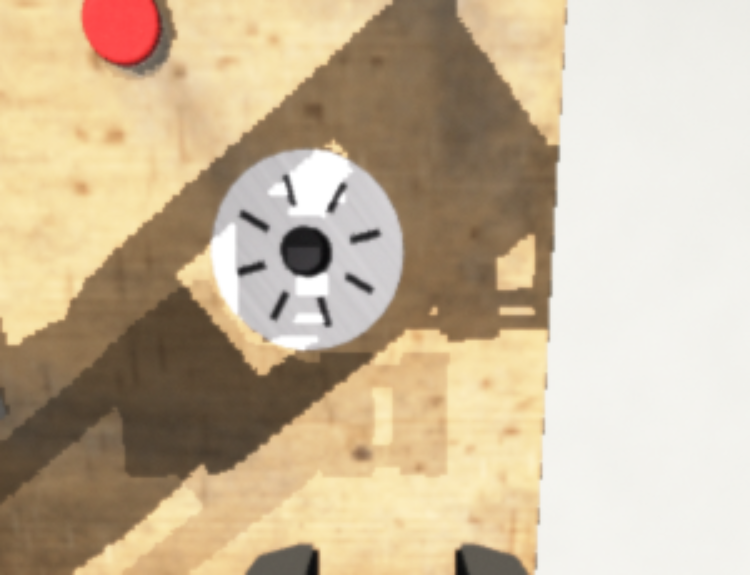

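Both rings lie inside the basket, at crop (155,118) and (183,168). The lid's plate centre is at (639,237) in l1c and (307,250) in l2c, with the knob on top.

```bash
python3 - <<'E'
from h import *
import pickle
np.set_printoptions(precision=1,suppress=True)
i,c,j,d=pickle.load(open("lid.pkl","rb"))
f=lambda u,v:(c,90+u/2.2,v/2.2); g=lambda u,v:(d,100+u/2.5,v/2.5)
print("plate",tri([f(639,237.5),g(307.5,250)]),onz(*f(639,237.5),19),onz(*g(307.5,250),19))
print("knobtop",tri([f(655,238),g(305,252)]),onz(*f(655,238),43),onz(*g(305,252),43))
print("rings",[onz(*f(*p),30.5)[:2]-BASKET for p in ((155,118),(183,168))])
print("rim",onz(*f(164,155),72)[:2]-BASKET, "jar",onz(*f(566,40),26))
E
```

```text
plate (array([ 562.9, -358.1,   18.7]), [np.float64(0.1887814708905268), np.float64(0.18878147089057518)]) [ 563. -358.   19.] [ 562.7 -358.1   19. ]
knobtop (array([ 561.2, -359.2,   41.5]), [np.float64(0.8954701929038079), np.float64(0.8954701929036849)]) [ 561.9 -358.5   43. ] [ 560.2 -359.4   43. ]
rings [array([25.5, 21. ]), array([-0.4, -0.8])]
rim [ 1. -1.] jar [ 666.3 -272.5   26. ]
```

```bash
python3 - <<'E'
from h import *
L=np.array([562.5,-358.3]); O=down(YAW+np.pi)
robot.move_gripper(0.5)
robot.move_ptp([*L,100],O); r=robot.move_linear([*L,23],speed=70,f_stop=8); st(f"down {r}")
robot.move_gripper(0.0); st("grip")
robot.move_linear([*L,210],speed=120); st("lift")
shot("scene","m1")
robot.move_ptp([*BASKET,210],O); st("over"); shot("scene","m2")
i=cv2.imread('pics/m2.png');cv2.imwrite('pics/m2c.png',cv2.resize(i[40:240,130:350],None,fx=3,fy=3))
E
```

```text
down False 57.83 [ 562.9 -358.6   23.6] [-0.5 -0.3 -1. ] 0.502
grip 58.34 [ 562.6 -358.3   23.2] [0.1 0.5 1.3] 0.255
lift 60.05 [ 562.2 -358.   209. ] [-1.2  0.1 -0.8] 0.254
over 61.28 [541.3 -49.6 210.1] [ 1.2  0.2 -1.7] 0.252
```

View pics/m2c.png

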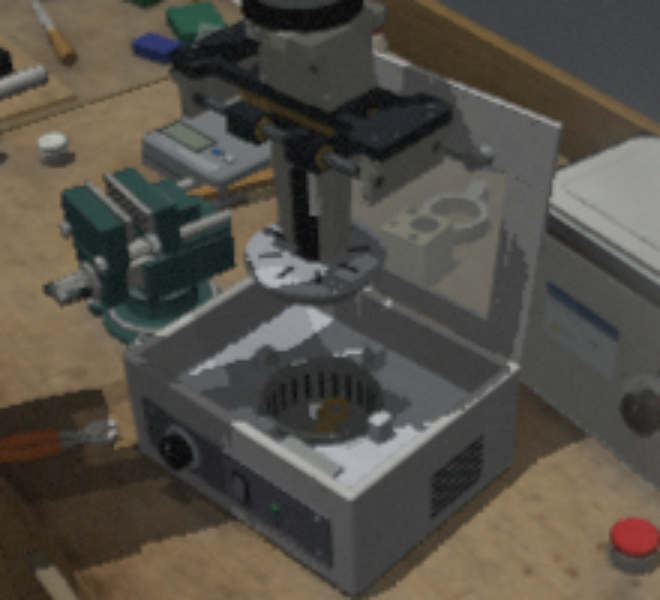

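The lid hangs from the gripper above the basket with its plate at (315,265) and appears level. I'll lower it and press.

```bash
python3 - <<'E'
from h import *
r=robot.move_linear([*BASKET,104],speed=100,f_stop=8); st(f"104 {r}")
r=robot.move_linear([*BASKET,90],speed=25,f_stop=12); st(f"90 {r}")
r=robot.move_linear([*BASKET,79],speed=25,f_stop=30); st(f"79 {r}")
E
```

```text
104 False 62.54 [541.3 -48.6 104.7] [ 0.1 -0.6 -0.7] 0.249
90 False 63.25 [540.8 -48.4  90.1] [-0.3  1.3  1.2] 0.252
79 False 63.84 [541.3 -48.   79.4] [1.  4.  3.7] 0.253
```

```bash
python3 - <<'E'
from h import *
robot.move_gripper(0.42); robot.move_linear([*BASKET,125],speed=100); robot.move_gripper(0.0)
st("up")
r=robot.move_linear([*BASKET,104],speed=60,f_stop=6); st(f"104 {r}")
r=robot.move_linear([*BASKET,94],speed=15,f_stop=26); st(f"press {r}")
robot.move_linear([*BASKET,210],speed=150)
robot.move_ptp([440,-60,280],down(YAW)); i,c=shot("wrist","n1"); 
robot.move_ptp([440,-200,250],down(YAW)); j,d=shot("wrist","n2"); a,ca=shot("scene"); b,cb=shot("side");st("")
import pickle; pickle.dump((i,c,j,d,a,ca,b,cb),open("n.pkl","wb"))
k=cv2.resize(a[110:230,170:310],None,fx=4,fy=4); cv2.imwrite("pics/n_s.png",k)
cv2.imwrite("pics/n1c.png",cv2.resize(i[0:190,120:390],None,fx=2.8,fy=2.8)); cv2.imwrite("pics/n2c.png",cv2.resize(j[0:190,0:270],None,fx=2.8,fy=2.8))
print(proj(c,[*BASKET,76])-[120,0],proj(d,[*BASKET,76]))
E
```

```text
up 65.74 [540.7 -48.5 125. ] [-0.2 -0.6  0.1] 0.004
104 False 66.24 [540.4 -48.4 103.4] [-0.5  0.8  0.4] 0.01
press True 66.69 [541.1 -48.6 100.3] [-1.  -0.2  4.4] 0.007
 70.97 [ 440.3 -198.9  250.4] [-0.6  0.8  0.4] 0.003
[142.28650512  91.79507884] [139.31927761  61.004937  ]
```

View pics/n1c.png

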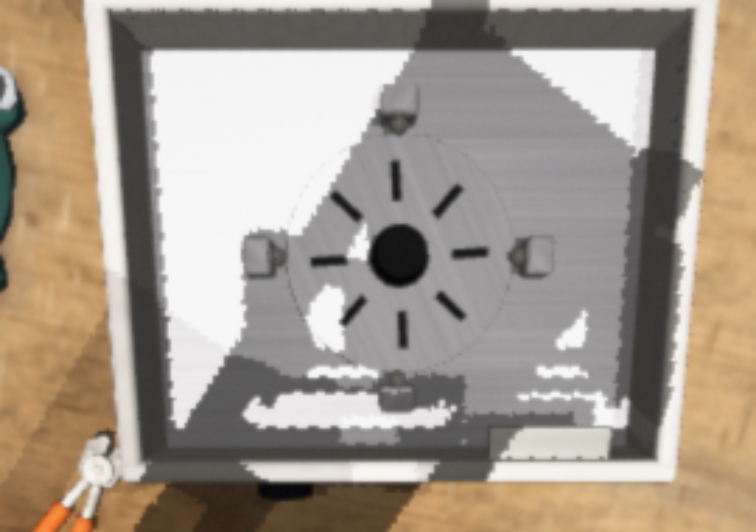

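View pics/n2c.png

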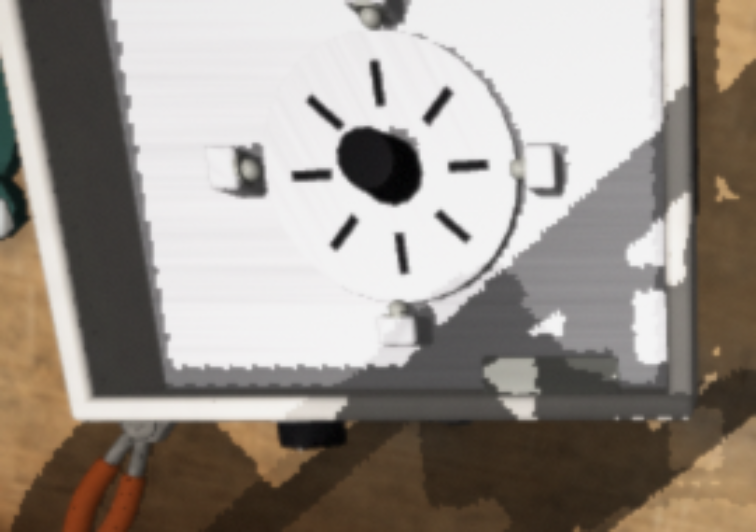

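View pics/n_s.png

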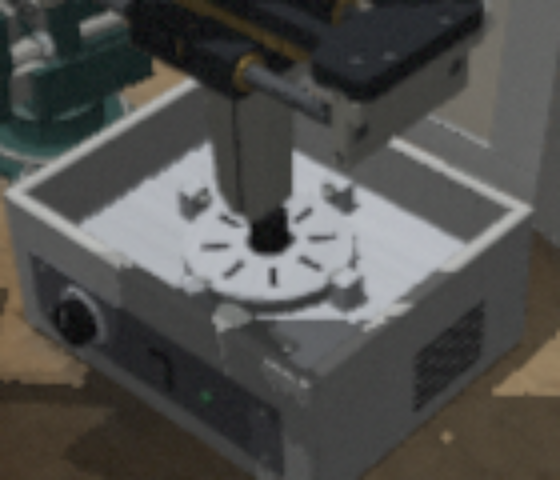

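All four catch balls sit over the plate's edge, its centre is at (143,90) against (142,92) predicted, and the press bottomed on the knob at z=100.3 against 100 when seated. The lid is down and level. Next I'll close the cover, regrasping the handle.

```bash
python3 - <<'E'
from h import *
Y=down(YAW+np.pi/2); off=np.array([0,0,17])
p=bar(1.695)-off
robot.move_gripper(0.21)
robot.move_ptp([p[0],p[1],345],Y); i,c=shot("wrist","o1"); print(proj(c,bar(1.695)))
r=robot.move_linear([p[0],p[1],285],speed=80,f_stop=5); st(f"285 {r}")
if not r:
    r=robot.move_linear(p,speed=40,f_stop=6); st(f"down {r}")
a,ca=shot("scene"); cv2.imwrite("pics/o1s.png",cv2.resize(a[0:200,150:370],None,fx=3,fy=3))
E
```

```text
[254.74332315 196.73382775]
285 False 73.8 [674.2  41.5 285.7] [-0.5  0.3 -0.5] 0.209
down False 74.8 [674.1  41.5 251.5] [-0.6 -0.9 -0.3] 0.211
```

View pics/o1s.png

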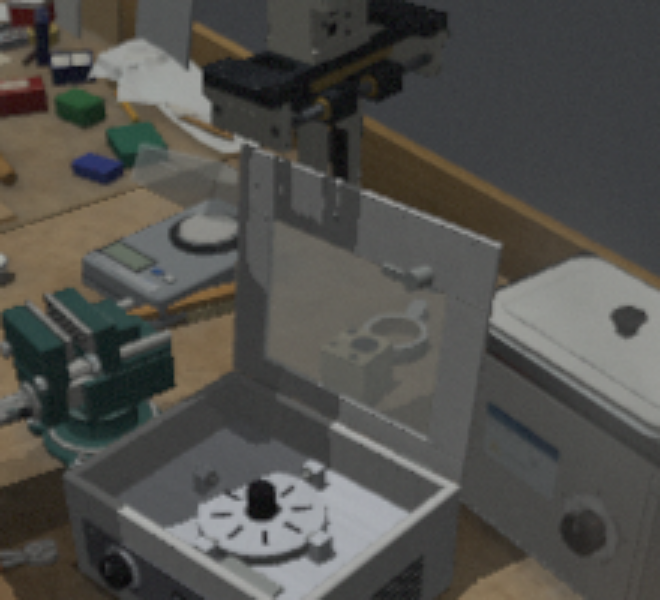

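View pics/o1.png

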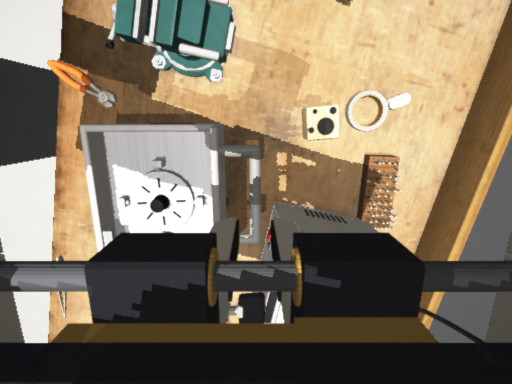

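In o1 the handle bar centre is at (255,196), exactly as predicted, and the seated lid shows level in the well. I'll grip it and swing the cover down.

```bash
python3 - <<'E'
from h import *
off=np.array([0,0,17])
robot.move_gripper(0.0); st("grip")
for th in list(np.arange(1.6,0.05,-.125))+[0.03]:
    robot.move_linear(bar(th)-off,speed=90); st(round(th,2))
    if robot.current_gripper_width()<0.08: print("lost"); break
r=robot.move_linear(bar(0)-off-[0,0,2],speed=20,f_stop=15); st(f"shut {r}")
shot("scene","p1")
E
```

```text
grip 75.2 [674.   41.5 251.4] [ 0.3 -0.4  1.3] 0.094
1.6 75.53 [658.7  38.3 256.4] [0.1 1.  2.4] 0.094
1.48 75.91 [638.7  33.9 260.8] [-0.6  0.2  6.7] 0.096
1.35 76.29 [617.7  29.5 261.9] [-2.7 -0.1  7.9] 0.098
1.23 76.67 [596.6  25.1 260.2] [-3.5  1.7  8.8] 0.095
1.1 77.06 [576.   20.7 255.5] [-4.2  0.7  5.4] 0.097
0.98 77.44 [556.5  16.5 248.6] [-3.8  0.2  1.8] 0.096
0.85 77.83 [538.1  12.5 239.5] [-3.   0.7 -1.3] 0.1
0.73 78.21 [520.7   8.8 228.3] [-2.   0.6 -5.1] 0.096
0.6 78.59 [505.2   5.5 215.1] [ 1.   1.7 -7.7] 0.098
0.48 78.97 [491.2   2.4 200. ] [ 3.   3.5 -8.5] 0.094
0.35 79.36 [ 4.790e+02 -3.000e-01  1.831e+02] [ 3.2  3.5 -7.5] 0.096
0.23 79.74 [469.   -2.5 164.6] [ 2.9  3.8 -6.9] 0.095
0.1 80.12 [461.3  -4.2 145. ] [ 2.4  4.1 -6. ] 0.1
0.03 80.41 [458.   -5.  133.6] [ 2.2  3.9 -5.6] 0.099
shut True 80.78 [456.8  -5.2 127.9] [0.8 0.6 4. ] 0.094
```

View pics/p1.png

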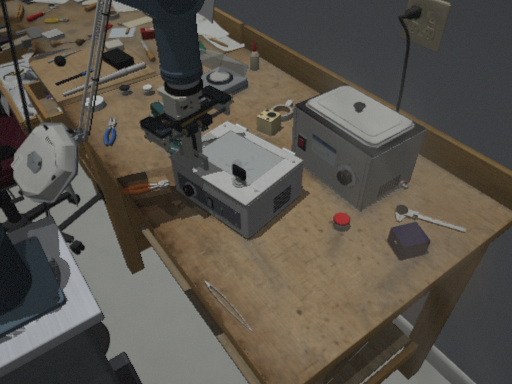

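The cover is down and the bar height corresponds to shut. I'll release and check the key and the cover.

```bash
python3 - <<'E'
from h import *
robot.move_gripper(0.35); p=bar(0); robot.move_linear([p[0],p[1],225],speed=150)
robot.move_ptp([430,-60,260],down(YAW)); i,c=shot("wrist","q1"); st("")
print(proj(c,[*KEY,158]),proj(c,bar(0)))
g=cv2.cvtColor(i,cv2.COLOR_BGR2GRAY)[105:165,300:380]; m=(g<30).astype(np.uint8)
n,l,s,ce=cv2.connectedComponentsWithStats(m); k=1+np.argmax(s[1:,4]); ys,xs=np.where(l==k)
print(s[k],ce[k]+[300,105],cv2.minAreaRect(np.c_[xs,ys].astype(np.float32)))
E
```

```text
83.58 [429.9 -59.8 259.6] [-0.2  0.1  0.1] 0.351
[337.68439206 136.037836  ] [205.41523554 150.7254541 ]
[ 13  25  42  10 340] [333.12352941 134.69117647] ((33.5, 29.5), (41.0, 9.0), 0.0)
```

View pics/q1.png

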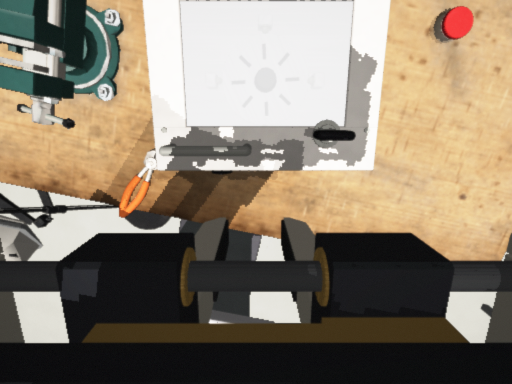

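The picture matches the one taken before opening (handle (205,150), key bow along y at (334,135)), so the cover is fully shut. I'll turn the key back.

```bash
python3 - <<'E'
from h import *
robot.move_ptp([*KEY,215],down(YAW+np.pi/2)); robot.move_gripper(0.4)
r=robot.move_linear([*KEY,129],speed=80,f_stop=8); st(f"down {r}")
robot.move_gripper(0.0); st("gripped")
q=np.array(robot.current_qpos())
for d in (0.5,1.0,1.575):
    qq=q.copy(); qq[5]-=d; robot.move_j(qq); st(d); print(robot.current_ft_torque())
robot.sleep(0.3); print(robot.current_eef_rot())
robot.move_gripper(0.4); robot.move_linear([*KEY,215],speed=150)
robot.move_ptp([430,-60,260],down(YAW)); robot.sleep(.3); i,c=shot("wrist","q2"); st("")
g=cv2.cvtColor(i,cv2.COLOR_BGR2GRAY)[105:165,300:380]; m=(g<30).astype(np.uint8)
n,l,s,ce=cv2.connectedComponentsWithStats(m); k=1+np.argmax(s[1:,4]); ys,xs=np.where(l==k)
print(s[k],ce[k]+[300,105],cv2.minAreaRect(np.c_[xs,ys].astype(np.float32)))
a,_=shot("scene"); cv2.imwrite("pics/q2s.png",cv2.resize(a[110:340,140:370],None,fx=2.5,fy=2.5))
E
```

```text
down False 86.61 [ 498.1 -124.4  129.5] [-0.2  0.6  0.6] 0.403
gripped 87.17 [ 498.  -124.2  129.2] [ 0.7 -0.1  1.3] 0.094
0.5 87.72 [ 498.3 -124.   129.2] [ 2.8  1.7 -1.6] 0.095
[ 0.36652827 -0.48947527  0.03119978]
1.0 88.28 [ 498.6 -123.6  129.2] [ 4.1  4.1 -1.2] 0.089
[ 0.59963015 -0.78203833  0.05309947]
1.575 88.88 [ 498.7 -123.1  129.2] [ 5.4  4.7 -2.1] 0.095
[ 1.00945537 -0.79099693  0.03376432]
[ 3.14022323e+00  2.29016734e-03 -2.92755277e+00]
 93.64 [430. -60. 260.] [-0.3 -0.2  0.9] 0.401
[ 25  12  15  37 426] [332.38262911 133.93192488] ((32.35862350463867, 29.90345001220703), (13.38862133026123, 36.172767639160156), 3.3664605617523193)
```

View pics/q2.png

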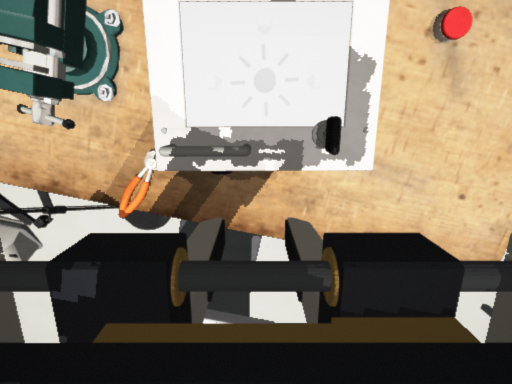

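View pics/q2s.png

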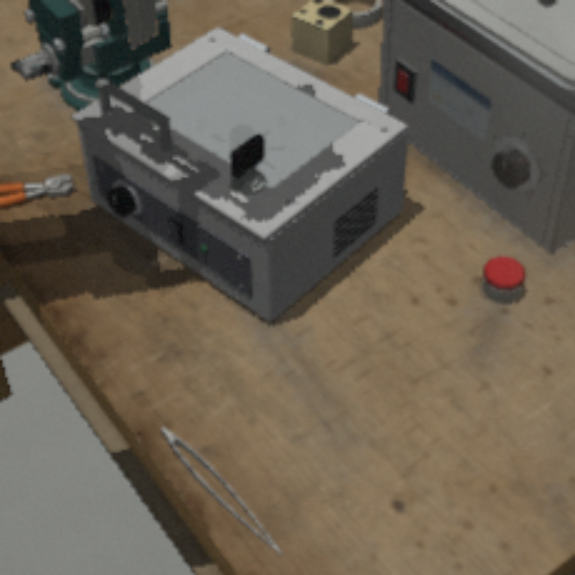

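The key bow at (333,135) again lies along the dryer's x. The tool turned to within 0.01 rad of the locked yaw. The cover is shut with the lid visible under the pane at (265,80), and the tweezers and jar are unmoved. I'm handing in.

```bash
python3 - <<'E'
from h import *
st("final"); robot.hand_in()
E
```

```text
final 93.69 [430. -60. 260.] [-0.2  0.1 -0.3] 0.398
the job is handed in; nothing more can be done
```

The job is done and handed in at about 94 s of the 210 s allowed. I unlocked the key, swung the cover up to about 1.69 rad, and put both rings present on the bench into the basket. I then pressed the lid in, shut the cover and turned the key back to locked.

My last checks all agreed:
- **Rings:** both were seen on the basket floor before the lid went on. No other rings showed in any survey view.
- **Lid:** pressing stopped with the knob top at z ≈ 100.3 mm, where a seated lid should be at 100. All four catch balls sat over the plate's edge, but I judged level from those pictures and did not measure the tilt.
- **Cover:** with it shut, the handle and pane appeared where they were before I opened it.
- **Key:** the bow lies along the dryer's x again, and the gripper's final angle was within 0.01 rad of locked.
- **Tweezers and jar:** both appeared unmoved in the final scene picture. The gripper was clear of everything.

None of my checks failed. I saw no grip slip and no ring knocked aside.

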